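Spin the drying turntable and park it at its pointer

TASK

Shake the last drips off the rinsed mate set: turn the crank knob so that the bamboo turntable itself (not just the slipping crank) runs anticlockwise seen from above at 15 turns a minute, give or take 2, for six seconds without a break, and never faster than 20. Then bring it to a stop with the green mark at the blue pointer and let go of the knob, leaving everything at rest. Touch nothing of the turntable but the crank and its knob, and leave the things standing around it alone.

Things in the scene. Friction and masses are not known exactly. Their poses are not given: they have to be found in the camera images.
- turntable (a joint): angle (rad, not wrapped, grows anticlockwise seen from above, endless) of the bamboo turntable on its upright axle; 0 or any whole number of turns when the green mark is exactly at the pointer. Dry friction nominally 0.058 N m in all (0.051 of it from the drag block; half to twice as much may be met), plus 0.008 N m per rad/s. Inertia nominally 0.055 kg m2 (0.7 to 1.4 times that).
- crank (a joint): angle (rad, not wrapped, grows anticlockwise) of the steel crank arm relative to the turntable; 0 when it lies over the mark. The crank turns endlessly on the same axle and drives the turntable only through a slipping fluid coupling: torque = 0.075 N m per rad/s of this joint's velocity, no spring, no friction. So the crank must turn faster than the turntable to keep it going.
- axle (a point): point on the axle at the top of the crank arm, 172 mm above the table; the crank turns about the vertical through it
- knob_mid (a point): middle of the black crank knob, to be gripped from above: upright, round, 30 mm diameter, 46 mm high (172 to 218 mm above the table), on the crank arm's end 70 mm from the axle. It spins freely on its pin, so a gripper can carry it round without turning. Site 195 mm above the table; the flat arm, 22 mm wide, runs to the axle just below 172 mm.
- pointer (a point): fixed point on the rim circle, 170 mm from the axle and 50 mm high, just inside the tip of the blue pointer that stands on a steel bracket outside the rim; the mark must stop here
- stand: fixed dark wooden foot of the turntable (110 mm radius) with a steel bracket to either side; origin on the table under the axle, its x axis points to the blue pointer, whose bracket reaches 233 mm out and 64 mm up; the drag block's cage on the other side reaches 190 mm out and 82 mm up
- spoon_rest: wooden spoon rest, 240 by 90 by 22 mm, long along x, left of the turntable, origin under its centre; leave alone
- bombilla: steel bombilla lying in the spoon rest, 197 mm long; leave alone
- soap: green soap bottle, 64 mm diameter, 170 mm high, right of the turntable, origin under its centre; leave alone
- cup: white mug, 80 mm diameter, 85 mm high, right of the turntable, origin under its centre; leave alone
- mark (a point): outer end of the green strip (50 by 30 mm, flush on the disc) at the turntable's rim, 170 mm from the axle, 50 mm high. The turntable: bamboo disc, 170 mm radius, top 50 mm above the table, on a steel flywheel plate; about 5 kg with the blue gourd, red canister and glass shaker fixed on it (up to 132 mm high); the robot must touch none of these.
- drag_block: orange block on a felt foot, 34 mm square, 30 mm high, nominally 50 g, lying loose in a steel cage over the rim opposite the pointer, 145 mm from the axle; its weight rubs on the turning disc as a drag brake (felt friction about 0.7; weight and friction vary). It needs no handling. Origin under its centre

How it is judged:
On the way, in this order (a step that is already met when the one before it is completed fails the run):
1. the turntable runs anticlockwise at 12.5 to 17.5 turns a minute (1.31 to 1.83 rad/s) for 5.5 s without a break (velocity of joint turntable between 1.31 and 1.83 rad/s), for 5.5 s.
2. the turntable stands still with the green mark within 22 mm of the pointer (horizontal distance between mark and pointer below 0.022 m and velocity of joint turntable between -0.06 and 0.06 rad/s), for 0.5 s.
At the end, for the whole second after the job is handed in: the green mark is within 22 mm (0.13 rad) of the pointer, the turntable turns slower than 0.06 rad/s, the crank turns slower than 0.1 rad/s relative to it, and the knob is released (all of step 2 and velocity of joint crank between -0.1 and 0.1 rad/s); the robot touches nothing.
It fails at once if the turntable runs faster than 21 turns a minute (2.2 rad/s) (velocity of joint turntable above 2.2 rad/s).
It fails at once if the robot touches the turntable's disc, the things on it or its drag block (contact force between any of the fingers, the arm and turntable_c0 above 0.5 N or contact force between any of the fingers, the arm and turntable_c1 above 0.5 N or contact force between any of the fingers, the arm and turntable_c2 above 0.5 N or contact force between any of the fingers, the arm and turntable_c3 above 0.5 N or contact force between any of the fingers, the arm and turntable_c4 above 0.5 N or contact force between any of the fingers, the arm and drag_block above 0.5 N or contact force between any of the fingers, the arm and turntable_c5 above 0.5 N).
It fails at once if a bystander is moved (distance of any of spoon_rest, soap, cup from where it was at the start of the episode above 0.02 m or distance of bombilla from where it was at the start of the episode above 0.03 m).
It also fails if it takes over 58 s, if anything falls off the work surface, if the arm or the gripper's body presses on something with over 40 N, if the wrist force passes 120 N, or if a joint passes its speed limit or range.

ROBOT

A 6-joint arm with a two-finger parallel gripper is mounted at the origin on the work surface. World frame = base frame: x ahead of the robot, y to its left, z up, the work surface at z = 0. Lengths are in m, angles in rad, forces in N, time in s.
With the tool pointing down it reaches from about 0.15 to 0.775 m from the base axis. Payload 6.1 kg.
Tool frame: the origin (TCP) lies midway between the tips of the shut fingers; the grasp point (between the pads) lies 19 mm behind it; z points along the fingers, y is the line along which they close (so a half turn about z gives the same grasp; the last joint's range is limited). The gripper opens to 85 mm and grips with 20 to 120 N. Pads are 22 mm wide; open, the fingers measure 114 mm over their backs; the gripper's body (76 mm by 85 mm) begins 54 mm behind the grasp point. The pads swing forward as they close: fully open they stand 13 mm farther back than shut.
Start: joints at [1.21, 0.126, -0.04, 1.405, 0, 1.571], TCP at [0.185, 0.491, 0.204] pointing down, gripper open.
Joint ranges: [-2.72, 2.72], [-0.95, 1.95], [-1.27, 1.35], [-1.78, 2.02], [-1.46, 1.47], [-3.14, 3.14]. Speed limits (rad/s): [2.39, 2.39, 3.01, 3.14, 3.14, 3.14].

INTERFACE

Orientations are given as a unit quaternion [w, x, y, z].
In Python, from cell import r gives the robot as it stands.
- The arm moves only by the tool move_arm, never from a script. Its argument "plan" is a list of rows, each a list of 4 numbers: the shift along the tool's x, y, z in units of 500 mm (1.0 is 500 mm), then the turn about the tool's z in units of 5 degrees (1.0 is 5 degrees). In form: [[x, y, z, roll], ...]. A call has 1 to 5 rows; each row shifts and turns the commanded pose from where the row before left it, along the tool's axes as they then stand; what a row does not reach is not made up. A row lasts 1/12 s, in which the tool goes at most 41.7 mm and 7.16 degrees, less where a joint would pass 70% of its speed; a pose out of reach is approached as far as the arm can. A call with a number of a shift or a turn outside -1 to 1 is refused whole. A call with a gripper value outside its range is refused whole. "grip" is the opening, from 0 (shut) to 1 (fully open), set as the call begins (left out, the last holds). The fingers move at their own pace and stop on an object; the grip force is fixed at half the most. Time passes only in rows, so rows that do not move let the fingers close. It gives the time, the measured TCP pose, the force, the opening and the grip force at its end, in the units of the state.
- r.sense(): the state, without advancing time (a new reading comes with each control period).
- r.grab_frame(name): name is "side" or "top" or "wrist"; returns the picture (384x512x3 uint8, blue, green, red); there is no depth.
- r.calibration(name): a dict with "K" (3x3 intrinsics, pixels), "rvec" (rotation vector, rad) and "tvec" (3), from world to camera coordinates, as OpenCV has them. Camera axes: x right, y down, z forward; pixel columns grow to the right and rows downward; lengths in m; the calibration is good to about 2 mm. A picture is of the moment at which its call begins: read the wrist's pose just before it. calibration takes no time and is no camera call; for the wrist camera it gives the pose at the moment of the call.
- r.job_done(): hands the job in; it is judged then, once.
The state is a dict: "t": time; "joints": joint angles; "joint_velocities": joint speeds; "joint_efforts": joint torques, N m; "tool_pos": TCP position; "tcp_rot": TCP orientation; "wrist_force": force on the tool from outside, world axes, zero at the start; "ft_torque": the same for the moment, N m; "gripper_width": finger opening in m; "grip_force": force on a finger pad.
Only numpy, scipy, OpenCV 4.12 (cv2) and the standard library are available. Lean on these libraries where they do the work, as an engineer would, in place of code of your own. Each camera call takes 0.05 s, during which the arm holds its last target. There are 200 camera calls.

## Working session

There is one attempt and no reset: what is moved stays moved. The work goes in short steps, Python scripts to look and compute and a tool call to move; the robot and the scene stay as the last step left them, time stands still between calls to the robot, and variables do not carry over. Pictures are saved under pics/ and viewed, at most 10 in all, crops included, and the job is handed in when it is done.

Besides the shell and the picture viewer there is one more tool, called after ">>>" by a JSON object that holds its "method" and its "body", one argument or row to a line. move_arm: Moves the arm, as the interface text tells. Its arguments: {"type":"object","properties":{"plan":{"type":"array"},"grip":{"type":"number"}},"required":["plan"]}

```bash
mkdir -p pics
python3 - <<'E'
from cell import r
import cv2
s=r.sense(); print({k:s[k] for k in('t','tool_pos','tcp_rot','gripper_width')})
for n in('top','side'):
    cv2.imwrite(f'pics/{n}0.png',r.grab_frame(n)); c=r.calibration(n); print(n,c)
E
```

```text
{'t': 0.0, 'tool_pos': array([0.18516231, 0.49075683, 0.20333591]), 'tcp_rot': array([-1.51808094e-04,  1.79412367e-01,  9.83773630e-01, -7.90016061e-04]), 'gripper_width': 0.08521591931451383}
top {'K': array([[351.54427158,   0.        , 254.37267479],
       [  0.        , 351.54427158, 194.43476797],
       [  0.        ,   0.        ,   1.        ]]), 'rvec': array([ 2.2086653 , -2.19420324,  0.07919254]), 'tvec': array([-0.00201343,  0.57151788,  1.23750024])}
side {'K': array([[408.04442571,   0.        , 251.56714696],
       [  0.        , 408.04442571, 184.37519463],
       [  0.        ,   0.        ,   1.        ]]), 'rvec': array([ 0.35637051, -2.72354888,  1.26331294]), 'tvec': array([0.54061226, 0.19858918, 1.52872955])}
```

View pics/top0.png

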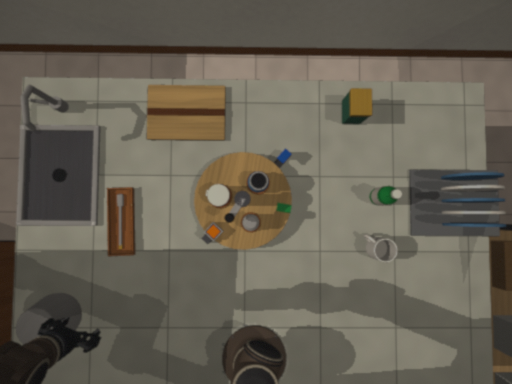

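View pics/side0.png

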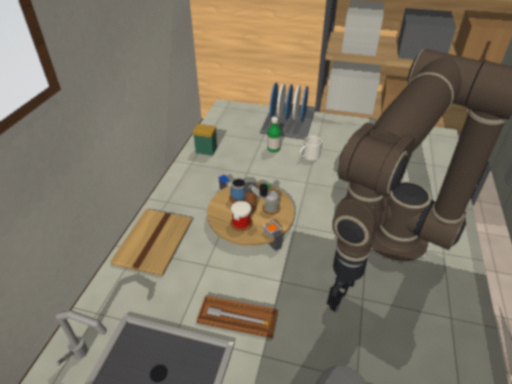

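The top view shows the disc at about (243,200), the knob at (230,217), the mark at (284,208), the pointer at (284,157) and the drag block at (213,232). I'll enlarge it and compute positions.

```bash
cat > h.py <<'E'
import numpy as np, cv2
from cell import r
def ray(n,uv,z):
    c=r.calibration(n); R=cv2.Rodrigues(c['rvec'])[0]; t=c['tvec'].ravel()
    d=R.T@np.linalg.inv(c['K'])@np.array([*uv,1.]); o=-R.T@t
    return o+d*(z-o[2])/d[2]
def proj(n,p):
    c=r.calibration(n); return cv2.projectPoints(np.array(p,float).reshape(-1,3),c['rvec'],c['tvec'],c['K'],None)[0].reshape(-1,2)
def blob(im,lo,hi,box):
    x0,y0,x1,y1=box; h=cv2.cvtColor(im,cv2.COLOR_BGR2HSV)[y0:y1,x0:x1]
    m=cv2.inRange(h,lo,hi); ys,xs=np.nonzero(m); return len(xs),np.array([xs.mean()+x0,ys.mean()+y0]) if len(xs) else None
E
python3 - <<'E'
from h import *
im=cv2.imread('pics/top0.png')
h=cv2.cvtColor(im,cv2.COLOR_BGR2HSV)
m=cv2.inRange(h,(8,60,60),(28,255,255)); m[:145]=0;m[255:]=0;m[:,:185]=0;m[:,300:]=0
c=max(cv2.findContours(m,cv2.RETR_EXTERNAL,cv2.CHAIN_APPROX_NONE)[0],key=cv2.contourArea)
hull=cv2.convexHull(c)
P=np.array([ray('top',p[0],0.05)[:2] for p in hull])
from scipy.optimize import least_squares
s=least_squares(lambda q:np.hypot(*(P-q[:2]).T)-q[2],[.5,0,.17],loss='soft_l1',f_scale=.002); print('disc',s.x)
print('mark',(b:=blob(im,(45,100,40),(80,255,255),(270,195,300,220))),ray('top',b[1],.05))
print('ptr',(b:=blob(im,(105,120,60),(130,255,255),(270,140,300,175))),ray('top',b[1],.06))
print('drag',(b:=blob(im,(5,180,150),(12,255,255),(200,215,230,245))),ray('top',b[1],.08))
print('knob',ray('top',(230,217.3),.218))
print('px axle for disc centre', proj('top',[s.x[0],s.x[1],.172]))
cv2.imwrite('pics/c0.png',cv2.resize(im[140:260,185:305],None,fx=5,fy=5,interpolation=cv2.INTER_CUBIC))
E
```

```text
disc [0.55024022 0.0432704  0.17033654]
mark (113, array([283.37168142, 207.40707965])) [ 0.52531003 -0.09847385  0.05      ]
ptr (99, array([283.71717172, 156.03030303])) [ 0.70305661 -0.09840441  0.06      ]Traceback (most recent call last):
  File "<stdin>", line 12, in <module>
  File "h.py", line 5, in ray
    d=R.T@np.linalg.inv(c['K'])@np.array([*uv,1.]); o=-R.T@t
                                         ^^^^^^^^
TypeError: Value after * must be an iterable, not NoneType
```

Run:
```python
from h import *
im=cv2.imread('pics/top0.png')
C=np.array([.5502,.0433])
g=im[205:230,218:245].max(2); ys,xs=np.nonzero(g<45); uv=np.array([xs.mean()+218,ys.mean()+205]); print(len(xs),uv)
k=ray('top',uv,.21)[:2]; print('knob',k,np.hypot(*(k-C)),np.arctan2(*(k-C)[::-1]))
for n,p in(('mark',[.5253,-.0985]),('ptr',[.7031,-.0984]),('drag',ray('top',(213.5,231.5),.08)[:2])):
    d=np.array(p)-C; print(n,np.hypot(*d),np.arctan2(d[1],d[0]))
print(proj('top',[*C,.172]))
cv2.imwrite('pics/c0.png',cv2.resize(im[140:260,185:305],None,fx=5,fy=5,interpolation=cv2.INTER_CUBIC))
```

```text
49 [229.26530612 217.2244898 ]
knob [0.49182433 0.07979635] 0.06884549431530058 2.5828509645056714
mark 0.14396961484980086 -1.744623557589955
ptr 0.20846414559822984 -0.7473988126443087
drag 0.14428643147440476 2.4143181977447554
[[241.84129865 198.40661739]]
```

View pics/c0.png

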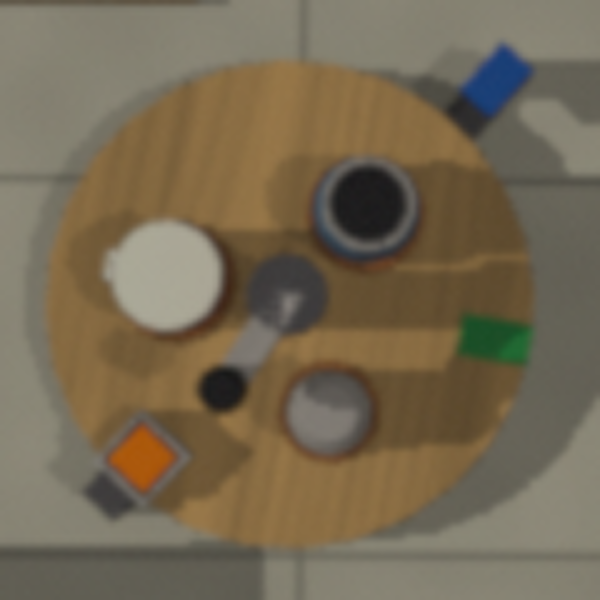

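The crop shows the knob at about (222,388), joined to the hub at (290,292), with the drag block opposite the pointer. That gives axle (0.550, 0.043), knob (0.491, 0.080), and the mark about 1.0 rad behind the pointer. Next I plan the approach.

```bash
cat >> h.py <<'E'
from scipy.spatial.transform import Rotation as Rn
C=np.array([.5502,.0433]); PTR=-.737
def toolR(q): return Rn.from_quat(q,scalar_first=True)
def go(p,goal,step=.0400):
    d=toolR(r.sense()['tcp_rot']).inv().apply(np.array(goal)-p); n=int(np.ceil(np.linalg.norm(d)/step)); print(n,'rows of',np.round(d/n/.5,4))
E
python3 - <<'E'
from h import *
p=r.sense()['tool_pos']
go(p,[*p[:2],.28]); go([*p[:2],.28],[.491,.080,.28])
E
```

```text
2 rows of [ 0.     -0.0001 -0.0766]
13 rows of [-0.0663 -0.0425  0.0001]
```

>>> {"method": "move_arm", "body": {
  "plan": [
    [0, 0, -0.0766, 0],
    [0, 0, -0.0766, 0],
    [-0.0663, -0.0425, 0, 0],
    [-0.0663, -0.0425, 0, 0],
    [-0.0663, -0.0425, 0, 0]
  ],
  "grip": 1
}}

```text
t: 0.52
tool_pos: [0.2564, 0.396, 0.281]
tcp_rot: [0.0, 0.178, 0.984, 0.0]
wrist_force: [0.8, 0.3, -0.2]
gripper_width: 0.0854
grip_force: 0.0
```

>>> {"method": "move_arm", "body": {
  "plan": [
    [-0.0663, -0.0425, 0, 0],
    [-0.0663, -0.0425, 0, 0],
    [-0.0663, -0.0425, 0, 0],
    [-0.0663, -0.0425, 0, 0],
    [-0.0663, -0.0425, 0, 0]
  ]
}}

```text
t: 0.93
tool_pos: [0.374, 0.2367, 0.2806]
tcp_rot: [-0.0, 0.179, 0.984, -0.0]
wrist_force: [0.9, 0.7, -0.2]
gripper_width: 0.0852
grip_force: 0.0
```

>>> {"method": "move_arm", "body": {
  "plan": [
    [-0.0663, -0.0425, 0, 0],
    [-0.0663, -0.0425, 0, 0],
    [-0.0663, -0.0425, 0, 0],
    [-0.0663, -0.0425, 0, 0],
    [-0.0663, -0.0425, 0, 0]
  ]
}}

```text
t: 1.35
tool_pos: [0.4916, 0.0786, 0.2805]
tcp_rot: [-0.0, 0.18, 0.984, 0.0]
wrist_force: [1.2, 0.9, -0.1]
gripper_width: 0.0854
grip_force: 0.0
```

Run:
```python
from h import *
im=r.grab_frame('wrist');cv2.imwrite('pics/w1.png',im)
s=r.sense();print(s['t'],s['tool_pos'],s['joints'],s['wrist_force'],s['ft_torque'])
print(proj('wrist',[[.491,.080,.218],[*C,.172]]))
go(s['tool_pos'],[.491,.080,.18])
```

```text
1.4 [0.49515019 0.07386513 0.27935906] [ 0.15056897  0.09222975  0.08760932  1.56626134 -0.00385329  0.5162908 ] [ 1.21609353 -2.82333259 -0.33623812] [-0.18850006 -0.05676501 -0.01590174]
[[259.4409876  189.63290754]
 [244.96535449 244.6186353 ]]
3 rows of [0.0042 0.0031 0.0662]
```

View pics/w1.png

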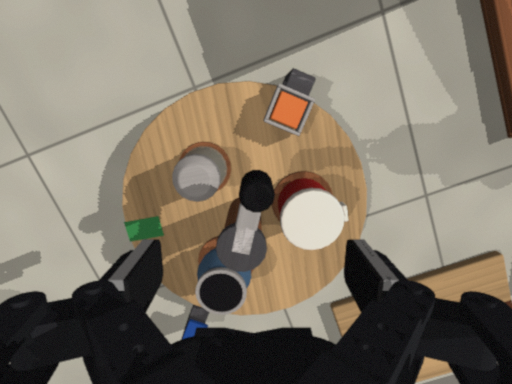

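The wrist view shows the knob at (257,188), within 3 px of the prediction, and the mark at (143,229). Descending.

>>> {"method": "move_arm", "body": {
  "plan": [
    [0, 0, 0, 0],
    [0, 0, 0.05, 0],
    [0, 0, 0.05, 0],
    [0, 0, 0.05, 0],
    [0, 0, 0, 0]
  ]
}}

```text
t: 1.82
tool_pos: [0.488, 0.0809, 0.2009]
tcp_rot: [-0.004, 0.179, 0.984, -0.001]
wrist_force: [-0.7, -0.2, -0.4]
gripper_width: 0.0851
grip_force: 0.0
```

Run:
```python
from h import *
s=r.sense();im=r.grab_frame('wrist');cv2.imwrite('pics/w2.png',im)
print(s['t'],s['tool_pos'],s['joint_velocities'])
u=proj('wrist',[[.491,.080,.218]])[0]; print(u)
x,y=u.astype(int);g=im[y-30:y+30,x-30:x+30].max(2);ys,xs=np.nonzero(g<40);c=np.array([xs.mean()+x-30,ys.mean()+y-30]);print(len(xs),c,ray('wrist',c,.205))
go(s['tool_pos'],[.491,.080,.18])
```

```text
1.8167 [0.48795705 0.08090503 0.20089955] [ 0.00235152 -0.01096527  0.10609798  0.09121253  0.00024609 -0.0014585 ]
[253.65040215 240.19239433]
2325 [255.83827957 235.63741935] [0.4941537  0.08019283 0.205     ]
1 rows of [-0.0065  0.0005  0.0418]
```

>>> {"method": "move_arm", "body": {
  "plan": [
    [-0.006, 0, 0.02, 0],
    [0, 0, 0.02, 0],
    [0, 0, 0, 0]
  ]
}}

```text
t: 2.12
tool_pos: [0.4937, 0.0798, 0.1848]
tcp_rot: [-0.0, 0.179, 0.984, -0.0]
wrist_force: [-0.1, -0.6, -0.9]
gripper_width: 0.0855
grip_force: 0.0
```

>>> {"method": "move_arm", "body": {
  "plan": [
    [0, 0, 0, 0],
    [0, 0, 0, 0],
    [0, 0, 0, 0],
    [0, 0, 0, 0],
    [0, 0, 0, 0]
  ],
  "grip": 0
}}

```text
t: 2.53
tool_pos: [0.494, 0.0796, 0.1861]
tcp_rot: [0.0, 0.179, 0.984, 0.0]
wrist_force: [-1.8, -1.1, 4.6]
gripper_width: 0.0256
grip_force: 12.0
```

Run:
```python
from h import *
for i in range(2):
    s=r.sense();im=r.grab_frame('wrist')
    for k in('t','tool_pos','gripper_width','grip_force','wrist_force','ft_torque'):print(k,s[k])
    d=s['tool_pos'][:2]-C;print('knob r,ang',np.hypot(*d),np.arctan2(d[1],d[0]))
    print('mark px',b:=blob(im,(50,100,40),(80,255,255),(0,0,512,384)))
    if b[1] is not None: q=ray('wrist',b[1],.05)[:2]-C;print('mark',np.hypot(*q),np.arctan2(q[1],q[0]),'theta',np.arctan2(q[1],q[0])-PTR)
cv2.imwrite('pics/w3.png',im)
```

```text
t 2.5333
tool_pos [0.49401232 0.0795896  0.18611839]
gripper_width 0.025575673895073453
grip_force 11.958819864084944
wrist_force [-1.77715339 -1.06732857  4.61546347]
ft_torque [ 0.04472245  0.15548207 -0.00792896]
knob r,ang 0.0668878977172506 2.568130467321625
mark px (1058, array([112.61436673, 259.00661626]))
mark 0.14379497062681726 -1.7362636027380112 theta -0.9992636027380112
t 2.5833
tool_pos [0.49421089 0.07974929 0.18655865]
gripper_width 0.022142697767809923
grip_force 55.60045517398976
wrist_force [-0.62686381  0.6723113   1.47779674]
ft_torque [ 0.13940846  0.20097961 -0.02195278]
knob r,ang 0.06680816489645124 2.5645099439070913
mark px (1059, array([112.48347498, 258.74787535]))
mark 0.14384262070656414 -1.739108048281141 theta -1.002108048281141
```

View pics/w3.png

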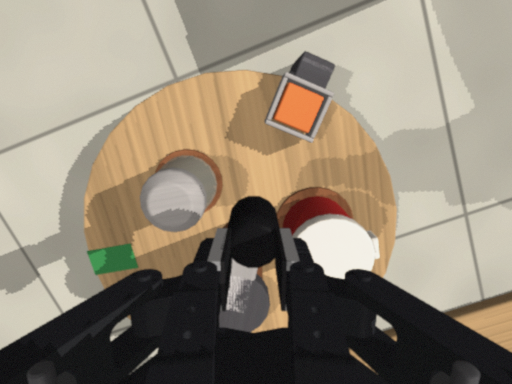

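The wrist view shows the knob at about (253,225), between the pads but towards the camera side of them. The width reads 22 mm against a 30 mm knob, so I'll check the centring.

Run:
```python
from h import *
s=r.sense();im=r.grab_frame('wrist')
for k in('t','tool_pos','gripper_width','grip_force','wrist_force','ft_torque'):print(k,s[k])
R=toolR(s['tcp_rot']).as_matrix();print(R)
t=s['tool_pos']
for nm,p in(('tcp',t),('grasp',t-R[:,2]*.019),('knobtop true',[*(C+.07*np.array([np.cos(2.57),np.sin(2.57)])),.218]),('axle',[*C,.172]),('top@tcp',[*t[:2],.218])):print(nm,proj('wrist',p))
cv2.imwrite('pics/w4.png',cv2.resize(im[180:340,170:340],None,fx=3.5,fy=3.5))
```

```text
t 2.6333
tool_pos [0.49413285 0.07972977 0.18650386]
gripper_width 0.02236717227135109
grip_force 56.070551828015596
wrist_force [-1.15189748  0.03041241  4.01524794]
ft_torque [0.11152831 0.15475838 0.01308091]
[[-9.35609834e-01  3.53033565e-01  1.24146467e-03]
 [ 3.53034485e-01  9.35610108e-01  6.15372635e-04]
 [-9.44279695e-04  1.01402853e-03 -9.99999040e-01]]
tcp [[254.01673278 226.31771439]]
grasp [[254.12933301 239.65239662]]
knobtop true [[255.0161653  244.40321818]]
axle [[233.26395554 306.42516343]]
top@tcp [[254.2832457  250.25310382]]
```

View pics/w4.png

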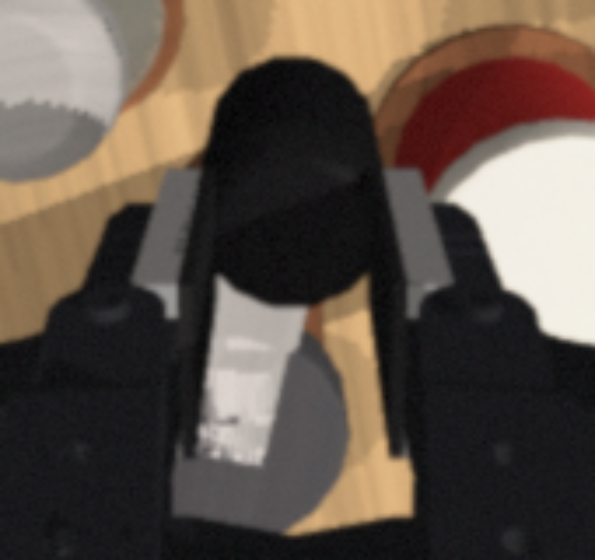

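The knob top is at row 244 in the full frame, as predicted, and it is centred between the pads, so the grip is good. Now I'll write the circle planner.

```bash
cat >> h.py <<'E'
import json,os
R0=np.array([[-.9356,.3530],[.3530,.9356]])  # tool x,y columns in world
def gen(steps,save=True):
    st=json.load(open('st.json')) if os.path.exists('st.json') else dict(phi=2.575,cmd=None,steps=[])
    dirv=lambda a:.07*np.array([np.cos(a),np.sin(a)])
    cmd=np.array(st['cmd']) if st['cmd'] else dirv(st['phi'])
    rows=[]
    for a in steps:
        st['phi']+=a; d=np.round(R0.T@(dirv(st['phi'])-cmd)/.5,4); cmd=cmd+R0@d*.5; rows.append([float(d[0]),float(d[1]),0,0])
    st['cmd']=cmd.tolist(); st['steps']+=list(steps)
    if save: json.dump(st,open('st.json','w'))
    for i in range(0,len(rows),5): print(str(rows[i:i+5]).replace('.0,',',') )
    print('phi',st['phi'],'n',len(st['steps']))
E
python3 -c "
from h import *
gen([.05,.1,.15,.2]+[.2]*21)"
```

```text
[[0.0013, -0.0069, 0, 0], [0.0014, -0.0139, 0, 0], [-0.0004, -0.021, 0, 0], [-0.0054, -0.0274, 0, 0], [-0.0107, -0.0258, 0, 0]]
[[-0.0156, -0.0232, 0, 0], [-0.02, -0.0196, 0, 0], [-0.0234, -0.0152, 0, 0], [-0.026, -0.0103, 0, 0], [-0.0275, -0.0049, 0, 0]]
[[-0.028, 0.0007, 0, 0], [-0.0272, 0.0061, 0, 0], [-0.0255, 0.0115, 0, 0], [-0.0227, 0.0163, 0, 0], [-0.019, 0.0206, 0, 0]]
[[-0.0146, 0.0238, 0, 0], [-0.0095, 0.0263, 0, 0], [-0.0041, 0.0277, 0, 0], [0.0015, 0.0279, 0, 0], [0.007, 0.027, 0, 0]]
[[0.0122, 0.0252, 0, 0], [0.017, 0.0222, 0, 0], [0.021, 0.0184, 0, 0], [0.0243, 0.0138, 0, 0], [0.0265, 0.0088, 0, 0]]
phi 7.275000000000004 n 25
```

>>> {"method": "move_arm", "body": {
  "plan": [
    [0.0013, -0.0069, 0, 0],
    [0.0014, -0.0139, 0, 0],
    [-0.0004, -0.021, 0, 0],
    [-0.0054, -0.0274, 0, 0],
    [-0.0107, -0.0258, 0, 0]
  ]
}}

```text
t: 3.1
tool_pos: [0.4837, 0.0329, 0.1865]
tcp_rot: [0.001, 0.179, 0.984, 0.001]
wrist_force: [2.0, 2.6, 3.5]
gripper_width: 0.0221
grip_force: 56.2
```

>>> {"method": "move_arm", "body": {
  "plan": [
    [-0.0156, -0.0232, 0, 0],
    [-0.02, -0.0196, 0, 0],
    [-0.0234, -0.0152, 0, 0],
    [-0.026, -0.0103, 0, 0],
    [-0.0275, -0.0049, 0, 0]
  ]
}}

```text
t: 3.52
tool_pos: [0.5243, -0.0218, 0.1864]
tcp_rot: [0.001, 0.18, 0.984, 0.001]
wrist_force: [0.4, 6.4, 6.4]
gripper_width: 0.022
grip_force: 57.5
```

>>> {"method": "move_arm", "body": {
  "plan": [
    [-0.028, 0.0007, 0, 0],
    [-0.0272, 0.0061, 0, 0],
    [-0.0255, 0.0115, 0, 0],
    [-0.0227, 0.0163, 0, 0],
    [-0.019, 0.0206, 0, 0]
  ]
}}

```text
t: 3.93
tool_pos: [0.5911, -0.0171, 0.1864]
tcp_rot: [-0.0, 0.18, 0.984, 0.001]
wrist_force: [-4.6, 3.3, 9.9]
gripper_width: 0.0218
grip_force: 58.3
```

>>> {"method": "move_arm", "body": {
  "plan": [
    [-0.0146, 0.0238, 0, 0],
    [-0.0095, 0.0263, 0, 0],
    [-0.0041, 0.0277, 0, 0],
    [0.0015, 0.0279, 0, 0],
    [0.007, 0.027, 0, 0]
  ]
}}

```text
t: 4.35
tool_pos: [0.6236, 0.0409, 0.1864]
tcp_rot: [0.0, 0.18, 0.984, -0.001]
wrist_force: [-4.7, -1.6, 9.2]
gripper_width: 0.0218
grip_force: 58.1
```

>>> {"method": "move_arm", "body": {
  "plan": [
    [0.0122, 0.0252, 0, 0],
    [0.017, 0.0222, 0, 0],
    [0.021, 0.0184, 0, 0],
    [0.0243, 0.0138, 0, 0],
    [0.0265, 0.0088, 0, 0]
  ]
}}

```text
t: 4.77
tool_pos: [0.5927, 0.1003, 0.1865]
tcp_rot: [0.001, 0.18, 0.984, -0.001]
wrist_force: [0.3, -2.3, 7.3]
gripper_width: 0.0226
grip_force: 57.6
```

```bash
cat >> h.py <<'E'
def look(cams=('top','wrist'),tag=''):
    for n in cams:
        s=r.sense(); cal=r.calibration(n); im=r.grab_frame(n); fn=f"pics/{tag}{n}_{s['t']:.2f}.png"; cv2.imwrite(fn,im)
        K=cal['K'];Rw=cv2.Rodrigues(cal['rvec'])[0];o=-Rw.T@cal['tvec'].ravel()
        h=cv2.cvtColor(im,cv2.COLOR_BGR2HSV); m=cv2.inRange(h,(45,100,40),(80,255,255))
        # keep only pixels on the disc annulus
        ys,xs=np.nonzero(m); d=(Rw.T@np.linalg.inv(K)@np.stack([xs,ys,np.ones(len(xs))]))
        P=(o[:,None]+d*(.05-o[2])/d[2])[:2].T-C; P=P[(np.hypot(*P.T)>.11)&(np.hypot(*P.T)<.18)]
        d0=s['tool_pos'][:2]-C
        e='' if len(P)<10 else f"mark r {np.hypot(*P.mean(0)):.3f} theta {np.angle(np.exp(1j*(np.arctan2(*P.mean(0)[::-1])-PTR))):.3f}"
        print(n,f"t {s['t']:.3f} knob r {np.hypot(*d0):.4f} ang {np.arctan2(d0[1],d0[0]):.3f}",len(P),e,'F',np.round(s['wrist_force'],1),'w',round(s['gripper_width'],4))
E
python3 -c "
from h import *
look()
gen([.2]*25)"
```

```text
top t 4.767 knob r 0.0711 ang 0.931 108 mark r 0.145 theta 0.212 F [ 0.3 -2.3  7.3] w 0.0226
wrist t 4.817 knob r 0.0708 ang 0.968 207 mark r 0.128 theta 0.211 F [-1.8  2.1  5.6] w 0.0219
[[0.0278, 0.0033, 0, 0], [0.0279, -0.0023, 0, 0], [0.0268, -0.0078, 0, 0], [0.0248, -0.0129, 0, 0], [0.0217, -0.0177, 0, 0]]
[[0.0178, -0.0215, 0, 0], [0.0131, -0.0247, 0, 0], [0.008, -0.0268, 0, 0], [0.0024, -0.0279, 0, 0], [-0.0031, -0.0277, 0, 0]]
[[-0.0085, -0.0266, 0, 0], [-0.0137, -0.0244, 0, 0], [-0.0182, -0.0212, 0, 0], [-0.0221, -0.0171, 0, 0], [-0.0251, -0.0124, 0, 0]]
[[-0.027, -0.0072, 0, 0], [-0.0279, -0.0017, 0, 0], [-0.0277, 0.0039, 0, 0], [-0.0263, 0.0093, 0, 0], [-0.024, 0.0144, 0, 0]]
[[-0.0206, 0.0189, 0, 0], [-0.0165, 0.0225, 0, 0], [-0.0117, 0.0254, 0, 0], [-0.0064, 0.0273, 0, 0], [-0.0008, 0.0279, 0, 0]]
phi 12.27499999999999 n 50
```

>>> {"method": "move_arm", "body": {
  "plan": [
    [0.0278, 0.0033, 0, 0],
    [0.0279, -0.0023, 0, 0],
    [0.0268, -0.0078, 0, 0],
    [0.0248, -0.0129, 0, 0],
    [0.0217, -0.0177, 0, 0]
  ]
}}

```text
t: 5.28
tool_pos: [0.5254, 0.1065, 0.1864]
tcp_rot: [0.001, 0.179, 0.984, 0.001]
wrist_force: [0.5, 1.5, 6.8]
gripper_width: 0.0217
grip_force: 57.9
```

>>> {"method": "move_arm", "body": {
  "plan": [
    [0.0178, -0.0215, 0, 0],
    [0.0131, -0.0247, 0, 0],
    [0.008, -0.0268, 0, 0],
    [0.0024, -0.0279, 0, 0],
    [-0.0031, -0.0277, 0, 0]
  ]
}}

```text
t: 5.7
tool_pos: [0.4839, 0.0521, 0.1864]
tcp_rot: [0.0, 0.179, 0.984, 0.0]
wrist_force: [-1.0, 2.0, 7.3]
gripper_width: 0.0221
grip_force: 57.9
```

>>> {"method": "move_arm", "body": {
  "plan": [
    [-0.0085, -0.0266, 0, 0],
    [-0.0137, -0.0244, 0, 0],
    [-0.0182, -0.0212, 0, 0],
    [-0.0221, -0.0171, 0, 0],
    [-0.0251, -0.0124, 0, 0]
  ]
}}

```text
t: 6.12
tool_pos: [0.508, -0.0115, 0.1864]
tcp_rot: [0.001, 0.18, 0.984, 0.001]
wrist_force: [1.3, 4.6, 6.5]
gripper_width: 0.022
grip_force: 57.8
```

>>> {"method": "move_arm", "body": {
  "plan": [
    [-0.027, -0.0072, 0, 0],
    [-0.0279, -0.0017, 0, 0],
    [-0.0277, 0.0039, 0, 0],
    [-0.0263, 0.0093, 0, 0],
    [-0.024, 0.0144, 0, 0]
  ]
}}

```text
t: 6.53
tool_pos: [0.5734, -0.0252, 0.1864]
tcp_rot: [0.0, 0.18, 0.984, 0.001]
wrist_force: [-4.0, 5.9, 9.7]
gripper_width: 0.0222
grip_force: 58.7
```

>>> {"method": "move_arm", "body": {
  "plan": [
    [-0.0206, 0.0189, 0, 0],
    [-0.0165, 0.0225, 0, 0],
    [-0.0117, 0.0254, 0, 0],
    [-0.0064, 0.0273, 0, 0],
    [-0.0008, 0.0279, 0, 0]
  ]
}}

```text
t: 6.95
tool_pos: [0.6206, 0.0215, 0.1864]
tcp_rot: [-0.0, 0.18, 0.984, -0.0]
wrist_force: [-6.6, 0.0, 10.9]
gripper_width: 0.0221
grip_force: 58.8
```

```bash
cat >> h.py <<'E'
def sim(seq,I,tf,th=-1.0,w=0.,lag=.025,c=.075,b=.008):
    """seq: list of (duration, crank speed); returns th,w at end of each"""
    dt=1/600; om=0; out=[]
    for T,u in seq:
        for _ in range(round(T/dt)):
            om+=(u-om)*dt/lag; tq=c*(om-w)-b*w
            if abs(w)<1e-6 and abs(tq)<tf: w=0
            else:
                wn=w+(tq-tf*np.sign(w if abs(w)>1e-6 else tq))/I*dt; w=0. if wn*w<0 and abs(tq)<tf else wn
            th+=w*dt
        out.append((th,w))
    return np.array(out)
def fit(seq,obs,**k):
    """obs: {index in seq: theta mod 2pi measured at END of that entry}"""
    ix=list(obs); z=np.array([obs[i] for i in ix])
    f=lambda q:np.angle(np.exp(1j*(sim(seq,*q,**k)[ix,0]-z)))
    s=least_squares(f,[.055,.058],bounds=([.035,.025],[.08,.13]),x_scale=[.01,.01],diff_step=.02); print('I,tf',s.x,'res',s.fun); return s.x
T=1/12
E
python3 - <<'E'
from h import *
look(('top',),'b')
E
ls pics
```

```text
top t 6.950 knob r 0.0737 ang -0.300 102 mark r 0.143 theta 1.836 F [-6.6  0.  10.9] w 0.0221
btop_6.95.png
c0.png
side0.png
top0.png
top_4.77.png
w1.png
w2.png
w3.png
w4.png
wrist_4.82.png
```

Run:
```python
from h import *
# seq so far: steps, 2 pics, steps, 1 pic
st=json.load(open('st.json'))['steps']
seq=[(T,a/T) for a in st[:25]]+[(.05,0)]*2+[(T,a/T) for a in st[25:]]
json.dump(seq,open('seq.json','w'))
q=fit(seq,{24:.212,51:1.836})
print(sim(seq,*q)[[24,26,51]])
for Om in(3,3.1,3.2,3.3,3.4,3.5):
    print(Om,[(0.075*Om-tf)/.083 for tf in(q[1]-.006,q[1],q[1]+.006)])
```

```text
Traceback (most recent call last):
  File "h.py", line 57, in fit
    s=least_squares(f,[.055,.058],bounds=([.035,.025],[.08,.13]),x_scale=[.01,.01],diff_step=.02); print('I,tf',s.x,'res',s.fun); return s.x
      ^^^^^^^^^^^^^
NameError: name 'least_squares' is not defined
```

```bash
sed -i '1i from scipy.optimize import least_squares' h.py
python3 - <<'E'
from h import *
seq=json.load(open('seq.json'))
q=fit(seq,{24:.212,51:1.836})
print(sim(seq,*q)[[24,26,51]])
for Om in(3,3.1,3.2,3.3,3.4,3.5):
    print(Om,[(0.075*Om-tf)/.083 for tf in(q[1]-.006,q[1],q[1]+.006)])
E
```

```text
I,tf [0.035      0.10955127] res [-0.00654121  0.00265291]
[[0.20545879 0.83788056]
 [0.27354887 0.48008046]
 [1.83865291 0.84528003]]
3 [np.float64(1.4632377629180324), np.float64(1.3909486062915262), np.float64(1.3186594496650201)]
3.1 [np.float64(1.553599208701165), np.float64(1.481310052074659), np.float64(1.4090208954481527)]
3.2 [np.float64(1.6439606544842975), np.float64(1.5716714978577915), np.float64(1.4993823412312854)]
3.3 [np.float64(1.7343221002674298), np.float64(1.6620329436409238), np.float64(1.5897437870144175)]
3.4 [np.float64(1.8246835460505628), np.float64(1.7523943894240566), np.float64(1.6801052327975505)]
3.5 [np.float64(1.9150449918336954), np.float64(1.8427558352071893), np.float64(1.770466678580683)]
```

```bash
python3 -c "
from h import *
gen([.2333]+[.2667]*29)"
```

```text
[[0.006, 0.032, 0, 0], [0.0157, 0.0338, 0, 0], [0.0241, 0.0284, 0, 0], [0.0307, 0.021, 0, 0], [0.0352, 0.0123, 0, 0]]
[[0.0371, 0.0025, 0, 0], [0.0365, -0.0074, 0, 0], [0.0333, -0.0167, 0, 0], [0.0277, -0.0249, 0, 0], [0.0201, -0.0313, 0, 0]]
[[0.0112, -0.0355, 0, 0], [0.0014, -0.0372, 0, 0], [-0.0084, -0.0362, 0, 0], [-0.0177, -0.0328, 0, 0], [-0.0257, -0.0269, 0, 0]]
[[-0.0318, -0.0193, 0, 0], [-0.0359, -0.0101, 0, 0], [-0.0372, -0.0003, 0, 0], [-0.036, 0.0094, 0, 0], [-0.0322, 0.0187, 0, 0]]
[[-0.0262, 0.0265, 0, 0], [-0.0183, 0.0324, 0, 0], [-0.0091, 0.0361, 0, 0], [0.0008, 0.0372, 0, 0], [0.0105, 0.0357, 0, 0]]
[[0.0196, 0.0317, 0, 0], [0.0272, 0.0254, 0, 0], [0.033, 0.0173, 0, 0], [0.0363, 0.008, 0, 0], [0.0372, -0.0018, 0, 0]]
phi 20.242599999999992 n 80
```

>>> {"method": "move_arm", "body": {
  "plan": [
    [0.006, 0.032, 0, 0],
    [0.0157, 0.0338, 0, 0],
    [0.0241, 0.0284, 0, 0],
    [0.0307, 0.021, 0, 0],
    [0.0352, 0.0123, 0, 0]
  ]
}}

```text
t: 7.42
tool_pos: [0.592, 0.1009, 0.1864]
tcp_rot: [0.002, 0.18, 0.984, -0.001]
wrist_force: [0.6, -3.2, 7.9]
gripper_width: 0.0217
grip_force: 58.3
```

>>> {"method": "move_arm", "body": {
  "plan": [
    [0.0371, 0.0025, 0, 0],
    [0.0365, -0.0074, 0, 0],
    [0.0333, -0.0167, 0, 0],
    [0.0277, -0.0249, 0, 0],
    [0.0201, -0.0313, 0, 0]
  ]
}}

```text
t: 7.83
tool_pos: [0.5046, 0.0928, 0.1864]
tcp_rot: [0.001, 0.179, 0.984, 0.001]
wrist_force: [1.6, 0.2, 6.8]
gripper_width: 0.0216
grip_force: 57.9
```

>>> {"method": "move_arm", "body": {
  "plan": [
    [0.0112, -0.0355, 0, 0],
    [0.0014, -0.0372, 0, 0],
    [-0.0084, -0.0362, 0, 0],
    [-0.0177, -0.0328, 0, 0],
    [-0.0257, -0.0269, 0, 0]
  ]
}}

```text
t: 8.25
tool_pos: [0.4933, 0.0055, 0.1865]
tcp_rot: [0.001, 0.179, 0.984, 0.0]
wrist_force: [3.4, 4.3, 4.9]
gripper_width: 0.0218
grip_force: 57.3
```

>>> {"method": "move_arm", "body": {
  "plan": [
    [-0.0318, -0.0193, 0, 0],
    [-0.0359, -0.0101, 0, 0],
    [-0.0372, -0.0003, 0, 0],
    [-0.036, 0.0094, 0, 0],
    [-0.0322, 0.0187, 0, 0]
  ]
}}

```text
t: 8.67
tool_pos: [0.5746, -0.0251, 0.1863]
tcp_rot: [-0.0, 0.18, 0.984, 0.001]
wrist_force: [-4.5, 8.0, 10.9]
gripper_width: 0.0219
grip_force: 58.9
```

>>> {"method": "move_arm", "body": {
  "plan": [
    [-0.0262, 0.0265, 0, 0],
    [-0.0183, 0.0324, 0, 0],
    [-0.0091, 0.0361, 0, 0],
    [0.0008, 0.0372, 0, 0],
    [0.0105, 0.0357, 0, 0]
  ]
}}

```text
t: 9.08
tool_pos: [0.6237, 0.0455, 0.1863]
tcp_rot: [0.0, 0.18, 0.984, -0.001]
wrist_force: [-7.8, -2.9, 9.8]
gripper_width: 0.0222
grip_force: 58.9
```

>>> {"method": "move_arm", "body": {
  "plan": [
    [0.0196, 0.0317, 0, 0],
    [0.0272, 0.0254, 0, 0],
    [0.033, 0.0173, 0, 0],
    [0.0363, 0.008, 0, 0],
    [0.0372, -0.0018, 0, 0]
  ]
}}

```text
t: 9.5
tool_pos: [0.5669, 0.1111, 0.1864]
tcp_rot: [0.002, 0.179, 0.984, -0.0]
wrist_force: [0.8, -2.3, 7.6]
gripper_width: 0.022
grip_force: 58.2
```

Run:
```python
from h import *
look(('top',),'c')
st=json.load(open('st.json'))['steps']
seq=json.load(open('seq.json'))+[(.05,0)]+[(T,a/T) for a in st[50:]]
json.dump(seq,open('seq.json','w'));print(len(seq))
for q in((.035,.1095),(.045,.1095),(.055,.11),(.055,.1),(.055,.12)):print(q,sim(seq,*q)[[24,51,52,82]])
```

```text
top t 9.500 knob r 0.0698 ang 1.329 108 mark r 0.143 theta -1.199 F [ 0.8 -2.3  7.6] w 0.022
83
(0.035, 0.1095) [[0.20637779 0.83849151]
 [1.84091766 0.84589765]
 [1.88022806 0.70052718]
 [5.35549968 1.56972972]]
(0.045, 0.1095) [[0.11498655 0.82067135]
 [1.74178924 0.84074141]
 [1.78150098 0.72703258]
 [5.1702745  1.56251628]]
(0.055, 0.11) [[0.0245741  0.79052011]
 [1.62437501 0.82788424]
 [1.66387133 0.73477208]
 [4.95411418 1.54424871]]
(0.055, 0.1) [[0.17914011 0.90424683]
 [2.03769299 0.94811676]
 [2.08320141 0.85502275]
 [5.67449972 1.66472535]]
(0.055, 0.12) [[-0.12885797  0.67689603]
 [ 1.2122563   0.7076555 ]
 [ 1.2457407   0.61452492]
 [ 4.23493036  1.42377215]]
```

Run:
```python
from h import *
seq=json.load(open('seq.json'))
q=fit(seq,{24:.212,51:1.836,82:5.084}); print(sim(seq,*q)[[24,51,82]])
ix=[24,51,82];z=np.array([.212,1.836,5.084])
for kw in ('b','c','lag'):
    x0=dict(b=.008,c=.075,lag=.025)[kw]
    s=least_squares(lambda p:sim(seq,p[0],p[1],**{kw:p[2]})[ix,0]-z,[.05,.108,x0],x_scale=[.01,.01,x0],diff_step=.02,bounds=([.02,.02,.0],[.1,.2,1]),max_nfev=30)
    print(kw,s.x,s.fun,sim(seq,*s.x[:2],**{kw:s.x[2]})[[82]])
```

```text
I,tf [0.08       0.03365123] res [ 0.68384693  2.50560972 -1.55414743]
[[0.89584693 1.51819442]
 [4.34160972 1.7126537 ]
 [9.81303788 2.41674785]]
b [0.03857417 0.097151   0.02518479] [-7.44210249e-13 -5.73963099e-12 -1.27338140e-11] [[5.084     1.4247356]]
c [0.02       0.04621584 0.03399067] [-0.05233329 -0.03790806  0.03447244] [[5.11847244 1.48507039]]
lag [0.03367542 0.11301777 0.00083273] [-0.03115171 -0.11230834  0.07415204] [[5.15815204 0.08659942]]h.py:50: RuntimeWarning: overflow encountered in scalar multiply
  wn=w+(tq-tf*np.sign(w if abs(w)>1e-6 else tq))/I*dt; w=0. if wn*w<0 and abs(tq)<tf else wn
h.py:47: RuntimeWarning: overflow encountered in scalar divide
  om+=(u-om)*dt/lag; tq=c*(om-w)-b*w
h.py:47: RuntimeWarning: invalid value encountered in scalar add
  om+=(u-om)*dt/lag; tq=c*(om-w)-b*w
h.py:50: RuntimeWarning: overflow encountered in scalar divide
  wn=w+(tq-tf*np.sign(w if abs(w)>1e-6 else tq))/I*dt; w=0. if wn*w<0 and abs(tq)<tf else wn
h.py:50: RuntimeWarning: invalid value encountered in scalar add
  wn=w+(tq-tf*np.sign(w if abs(w)>1e-6 else tq))/I*dt; w=0. if wn*w<0 and abs(tq)<tf else wn
```

```bash
python3 -c "
from h import *
gen([.275]*90)"
```

```text
[[0.0365, -0.0121, 0, 0], [0.0317, -0.0216, 0, 0], [0.0248, -0.0293, 0, 0], [0.0158, -0.035, 0, 0], [0.0057, -0.0379, 0, 0]]
[[-0.0047, -0.0381, 0, 0], [-0.015, -0.0354, 0, 0], [-0.0239, -0.0299, 0, 0], [-0.0313, -0.0224, 0, 0], [-0.0361, -0.013, 0, 0]]
[[-0.0382, -0.0027, 0, 0], [-0.0376, 0.0078, 0, 0], [-0.0341, 0.0177, 0, 0], [-0.028, 0.0262, 0, 0], [-0.0198, 0.0329, 0, 0]]
[[-0.0101, 0.037, 0, 0], [0.0003, 0.0384, 0, 0], [0.0108, 0.0369, 0, 0], [0.0203, 0.0325, 0, 0], [0.0284, 0.0258, 0, 0]]
[[0.0343, 0.0172, 0, 0], [0.0377, 0.0071, 0, 0], [0.0383, -0.0033, 0, 0], [0.0359, -0.0136, 0, 0], [0.0308, -0.0229, 0, 0]]
[[0.0235, -0.0303, 0, 0], [0.0143, -0.0356, 0, 0], [0.0042, -0.0382, 0, 0], [-0.0064, -0.0378, 0, 0], [-0.0164, -0.0347, 0, 0]]
[[-0.0252, -0.029, 0, 0], [-0.0321, -0.021, 0, 0], [-0.0366, -0.0115, 0, 0], [-0.0384, -0.0011, 0, 0], [-0.0372, 0.0093, 0, 0]]
[[-0.0333, 0.0191, 0, 0], [-0.0268, 0.0275, 0, 0], [-0.0185, 0.0336, 0, 0], [-0.0085, 0.0374, 0, 0], [0.0019, 0.0384, 0, 0]]
[[0.0123, 0.0363, 0, 0], [0.0216, 0.0317, 0, 0], [0.0295, 0.0246, 0, 0], [0.035, 0.0157, 0, 0]
[... 475 characters left out ...]
, [0.0138, 0.0358, 0, 0], [0.0229, 0.0308, 0, 0]]
[[0.0305, 0.0233, 0, 0], [0.0357, 0.0142, 0, 0], [0.0381, 0.004, 0, 0], [0.0379, -0.0065, 0, 0], [0.0346, -0.0166, 0, 0]]
[[0.0288, -0.0253, 0, 0], [0.0209, -0.0322, 0, 0], [0.0113, -0.0367, 0, 0], [0.001, -0.0384, 0, 0], [-0.0095, -0.0371, 0, 0]]
[[-0.0193, -0.0332, 0, 0], [-0.0275, -0.0268, 0, 0], [-0.0338, -0.0182, 0, 0], [-0.0374, -0.0084, 0, 0], [-0.0383, 0.0021, 0, 0]]
[[-0.0364, 0.0124, 0, 0], [-0.0315, 0.0218, 0, 0], [-0.0245, 0.0295, 0, 0], [-0.0155, 0.0351, 0, 0], [-0.0055, 0.038, 0, 0]]
[[0.0052, 0.0381, 0, 0], [0.0152, 0.0352, 0, 0], [0.0242, 0.0298, 0, 0], [0.0315, 0.022, 0, 0], [0.0362, 0.0127, 0, 0]]
phi 44.99259999999987 n 170
```

>>> {"method": "move_arm", "body": {
  "plan": [
    [0.0365, -0.0121, 0, 0],
    [0.0317, -0.0216, 0, 0],
    [0.0248, -0.0293, 0, 0],
    [0.0158, -0.035, 0, 0],
    [0.0057, -0.0379, 0, 0]
  ]
}}

```text
t: 9.97
tool_pos: [0.4879, 0.0678, 0.1864]
tcp_rot: [0.001, 0.179, 0.984, 0.001]
wrist_force: [2.9, 1.4, 6.0]
gripper_width: 0.0221
grip_force: 58.5
```

>>> {"method": "move_arm", "body": {
  "plan": [
    [-0.0047, -0.0381, 0, 0],
    [-0.015, -0.0354, 0, 0],
    [-0.0239, -0.0299, 0, 0],
    [-0.0313, -0.0224, 0, 0],
    [-0.0361, -0.013, 0, 0]
  ]
}}

```text
t: 10.38
tool_pos: [0.5164, -0.0178, 0.1864]
tcp_rot: [0.001, 0.18, 0.984, 0.001]
wrist_force: [2.1, 8.0, 6.1]
gripper_width: 0.0218
grip_force: 58.5
```

>>> {"method": "move_arm", "body": {
  "plan": [
    [-0.0382, -0.0027, 0, 0],
    [-0.0376, 0.0078, 0, 0],
    [-0.0341, 0.0177, 0, 0],
    [-0.028, 0.0262, 0, 0],
    [-0.0198, 0.0329, 0, 0]
  ]
}}

```text
t: 10.8
tool_pos: [0.6043, -0.0065, 0.1863]
tcp_rot: [-0.001, 0.18, 0.984, 0.001]
wrist_force: [-8.1, 4.8, 11.2]
gripper_width: 0.0215
grip_force: 60.0
```

>>> {"method": "move_arm", "body": {
  "plan": [
    [-0.0101, 0.037, 0, 0],
    [0.0003, 0.0384, 0, 0],
    [0.0108, 0.0369, 0, 0],
    [0.0203, 0.0325, 0, 0],
    [0.0284, 0.0258, 0, 0]
  ]
}}

```text
t: 11.22
tool_pos: [0.6117, 0.0815, 0.1864]
tcp_rot: [0.001, 0.18, 0.984, -0.001]
wrist_force: [-3.4, -4.6, 9.0]
gripper_width: 0.0219
grip_force: 59.4
```

>>> {"method": "move_arm", "body": {
  "plan": [
    [0.0343, 0.0172, 0, 0],
    [0.0377, 0.0071, 0, 0],
    [0.0383, -0.0033, 0, 0],
    [0.0359, -0.0136, 0, 0],
    [0.0308, -0.0229, 0, 0]
  ]
}}

```text
t: 11.63
tool_pos: [0.5259, 0.1069, 0.1864]
tcp_rot: [0.001, 0.179, 0.984, 0.001]
wrist_force: [2.2, -0.3, 7.8]
gripper_width: 0.022
grip_force: 58.9
```

>>> {"method": "move_arm", "body": {
  "plan": [
    [0.0235, -0.0303, 0, 0],
    [0.0143, -0.0356, 0, 0],
    [0.0042, -0.0382, 0, 0],
    [-0.0064, -0.0378, 0, 0],
    [-0.0164, -0.0347, 0, 0]
  ]
}}

```text
t: 12.05
tool_pos: [0.4849, 0.0262, 0.1865]
tcp_rot: [0.001, 0.179, 0.984, 0.0]
wrist_force: [4.3, 2.4, 5.4]
gripper_width: 0.0219
grip_force: 58.1
```

>>> {"method": "move_arm", "body": {
  "plan": [
    [-0.0252, -0.029, 0, 0],
    [-0.0321, -0.021, 0, 0],
    [-0.0366, -0.0115, 0, 0],
    [-0.0384, -0.0011, 0, 0],
    [-0.0372, 0.0093, 0, 0]
  ]
}}

```text
t: 12.47
tool_pos: [0.5559, -0.0283, 0.1864]
tcp_rot: [0.0, 0.18, 0.984, 0.002]
wrist_force: [-0.8, 10.7, 10.0]
gripper_width: 0.0219
grip_force: 59.4
```

>>> {"method": "move_arm", "body": {
  "plan": [
    [-0.0333, 0.0191, 0, 0],
    [-0.0268, 0.0275, 0, 0],
    [-0.0185, 0.0336, 0, 0],
    [-0.0085, 0.0374, 0, 0],
    [0.0019, 0.0384, 0, 0]
  ]
}}

```text
t: 12.88
tool_pos: [0.6227, 0.0295, 0.1863]
tcp_rot: [-0.0, 0.18, 0.984, -0.0]
wrist_force: [-8.4, -0.0, 10.5]
gripper_width: 0.0221
grip_force: 59.9
```

>>> {"method": "move_arm", "body": {
  "plan": [
    [0.0123, 0.0363, 0, 0],
    [0.0216, 0.0317, 0, 0],
    [0.0295, 0.0246, 0, 0],
    [0.035, 0.0157, 0, 0],
    [0.038, 0.0056, 0, 0]
  ]
}}

```text
t: 13.3
tool_pos: [0.5799, 0.1073, 0.1864]
tcp_rot: [0.002, 0.179, 0.984, -0.001]
wrist_force: [0.4, -2.7, 7.7]
gripper_width: 0.0218
grip_force: 59.1
```

>>> {"method": "move_arm", "body": {
  "plan": [
    [0.038, -0.005, 0, 0],
    [0.0353, -0.015, 0, 0],
    [0.0299, -0.0242, 0, 0],
    [0.0222, -0.0313, 0, 0],
    [0.0128, -0.0361, 0, 0]
  ]
}}

```text
t: 13.72
tool_pos: [0.494, 0.0799, 0.1864]
tcp_rot: [0.001, 0.179, 0.984, 0.001]
wrist_force: [1.8, 0.2, 6.6]
gripper_width: 0.0218
grip_force: 58.7
```

>>> {"method": "move_arm", "body": {
  "plan": [
    [0.0026, -0.0383, 0, 0],
    [-0.0079, -0.0376, 0, 0],
    [-0.0179, -0.034, 0, 0],
    [-0.0264, -0.0278, 0, 0],
    [-0.0329, -0.0197, 0, 0]
  ]
}}

```text
t: 14.13
tool_pos: [0.5056, -0.0096, 0.1865]
tcp_rot: [0.001, 0.179, 0.984, 0.001]
wrist_force: [4.1, 7.3, 5.3]
gripper_width: 0.0221
grip_force: 58.2
```

>>> {"method": "move_arm", "body": {
  "plan": [
    [-0.0371, -0.0099, 0, 0],
    [-0.0384, 0.0005, 0, 0],
    [-0.0368, 0.0108, 0, 0],
    [-0.0324, 0.0205, 0, 0],
    [-0.0257, 0.0285, 0, 0]
  ]
}}

```text
t: 14.55
tool_pos: [0.5943, -0.0152, 0.1863]
tcp_rot: [-0.0, 0.18, 0.984, 0.001]
wrist_force: [-6.9, 6.7, 11.4]
gripper_width: 0.022
grip_force: 59.9
```

>>> {"method": "move_arm", "body": {
  "plan": [
    [-0.017, 0.0345, 0, 0],
    [-0.007, 0.0377, 0, 0],
    [0.0035, 0.0382, 0, 0],
    [0.0138, 0.0358, 0, 0],
    [0.0229, 0.0308, 0, 0]
  ]
}}

```text
t: 14.97
tool_pos: [0.6181, 0.0698, 0.1864]
tcp_rot: [0.001, 0.18, 0.984, -0.001]
wrist_force: [-4.7, -4.1, 10.1]
gripper_width: 0.0223
grip_force: 59.5
```

>>> {"method": "move_arm", "body": {
  "plan": [
    [0.0305, 0.0233, 0, 0],
    [0.0357, 0.0142, 0, 0],
    [0.0381, 0.004, 0, 0],
    [0.0379, -0.0065, 0, 0],
    [0.0346, -0.0166, 0, 0]
  ]
}}

```text
t: 15.38
tool_pos: [0.5388, 0.1109, 0.1865]
tcp_rot: [0.002, 0.179, 0.984, 0.0]
wrist_force: [2.0, -1.2, 8.0]
gripper_width: 0.0221
grip_force: 58.9
```

>>> {"method": "move_arm", "body": {
  "plan": [
    [0.0288, -0.0253, 0, 0],
    [0.0209, -0.0322, 0, 0],
    [0.0113, -0.0367, 0, 0],
    [0.001, -0.0384, 0, 0],
    [-0.0095, -0.0371, 0, 0]
  ]
}}

```text
t: 15.8
tool_pos: [0.483, 0.0397, 0.1865]
tcp_rot: [0.001, 0.179, 0.984, 0.0]
wrist_force: [2.9, 1.6, 4.0]
gripper_width: 0.0221
grip_force: 58.2
```

>>> {"method": "move_arm", "body": {
  "plan": [
    [-0.0193, -0.0332, 0, 0],
    [-0.0275, -0.0268, 0, 0],
    [-0.0338, -0.0182, 0, 0],
    [-0.0374, -0.0084, 0, 0],
    [-0.0383, 0.0021, 0, 0]
  ]
}}

```text
t: 16.22
tool_pos: [0.5426, -0.0275, 0.1864]
tcp_rot: [0.001, 0.18, 0.984, 0.001]
wrist_force: [-0.9, 10.2, 8.2]
gripper_width: 0.0221
grip_force: 59.1
```

>>> {"method": "move_arm", "body": {
  "plan": [
    [-0.0364, 0.0124, 0, 0],
    [-0.0315, 0.0218, 0, 0],
    [-0.0245, 0.0295, 0, 0],
    [-0.0155, 0.0351, 0, 0],
    [-0.0055, 0.038, 0, 0]
  ]
}}

```text
t: 16.63
tool_pos: [0.6191, 0.0167, 0.1863]
tcp_rot: [-0.0, 0.18, 0.984, -0.0]
wrist_force: [-8.5, 1.7, 10.6]
gripper_width: 0.022
grip_force: 59.9
```

>>> {"method": "move_arm", "body": {
  "plan": [
    [0.0052, 0.0381, 0, 0],
    [0.0152, 0.0352, 0, 0],
    [0.0242, 0.0298, 0, 0],
    [0.0315, 0.022, 0, 0],
    [0.0362, 0.0127, 0, 0]
  ]
}}

```text
t: 17.05
tool_pos: [0.5918, 0.101, 0.1864]
tcp_rot: [0.001, 0.18, 0.984, -0.001]
wrist_force: [-0.5, -3.3, 9.6]
gripper_width: 0.0215
grip_force: 59.2
```

Run:
```python
from h import *
look(('top',)*2,'d')
st=json.load(open('st.json'))['steps']
seq=json.load(open('seq.json'))+[(.05,0)]+[(T,a/T) for a in st[80:]]
json.dump(seq,open('seq.json','w'));print(len(seq))
for q in((.0386,.0971,.0252),(.045,.1095,.008)):print(q,sim(seq,*q[:2],b=q[2])[[82,83,173]])
```

```text
top t 17.050 knob r 0.0712 ang 0.946 111 mark r 0.143 theta -2.248 F [-0.5 -3.3  9.6] w 0.0215
top t 17.100 knob r 0.0707 ang 0.997 108 mark r 0.143 theta -2.170 F [-1.7  1.9  6.7] w 0.0218
174
(0.0386, 0.0971, 0.0252) [[ 5.08598197  1.42502375]
 [ 5.15362717  1.24967367]
 [16.26413348  1.500998  ]]
(0.045, 0.1095, 0.008) [[ 5.1702745   1.56251628]
 [ 5.24529622  1.41076127]
 [17.51796755  1.66265025]]
```

The mean speed over the 7.5 s was 1.53 rad/s, and about 1.55 in the steady part, so step 1 is met. Now I hold the crank to let the turntable coast down.

>>> {"method": "move_arm", "body": {
  "plan": [
    [0, 0, 0, 0],
    [0, 0, 0, 0],
    [0, 0, 0, 0],
    [0, 0, 0, 0],
    [0, 0, 0, 0]
  ]
}}

```text
t: 17.57
tool_pos: [0.5917, 0.1008, 0.1865]
tcp_rot: [0.001, 0.179, 0.984, 0.0]
wrist_force: [0.3, 0.7, 8.0]
gripper_width: 0.0218
grip_force: 58.9
```

>>> {"method": "move_arm", "body": {
  "plan": [
    [0, 0, 0, 0],
    [0, 0, 0, 0],
    [0, 0, 0, 0],
    [0, 0, 0, 0],
    [0, 0, 0, 0]
  ]
}}

```text
t: 17.98
tool_pos: [0.5917, 0.1008, 0.1865]
tcp_rot: [0.001, 0.18, 0.984, 0.0]
wrist_force: [-0.5, 0.5, 7.8]
gripper_width: 0.0217
grip_force: 58.9
```

Run:
```python
from h import *
look(('top',)*2,'e')
```

```text
top t 17.983 knob r 0.0709 ang 0.945 108 mark r 0.144 theta -1.943 F [-0.5  0.5  7.8] w 0.0217
top t 18.033 knob r 0.0709 ang 0.946 107 mark r 0.144 theta -1.944 F [0.5 0.2 6.9] w 0.022
```

```bash
cat > plan.py <<'E'
from h import *
seq=json.load(open('seq.json'))+[(.05,0)]*2+[(T,0)]*10
ix=[24,51,82,173,174,185];z=np.array([.212,1.836,5.084,16.602,16.680,16.906])
s=least_squares(lambda p:sim(seq,p[0],p[1],b=p[2])[ix,0]-z,[.0386,.097,.025],x_scale=[.01,.01,.01],diff_step=.02,bounds=([.02,.02,.0],[.1,.2,.1]),max_nfev=25)
print(s.x,s.fun)
json.dump(s.x.tolist(),open('q.json','w'))
I,tf,b=s.x
for n in range(10,22): print(n,sim([(T,1.2)]+[(T,2.64)]*n+[(T,1.2)]+[(T,0)]*12,I,tf,b=b,th=-1.944)[-1])
E
python3 plan.py
```

```text
[0.04231541 0.09985143 0.02062757] [-0.03059274 -0.01698767  0.02975459  0.00180173 -0.0024094  -0.00486185]
10 [-1.33827759  0.        ]
11 [-1.25859711  0.        ]
12 [-1.17785495  0.        ]
13 [-1.0962523  0.       ]
14 [-1.01394943  0.        ]
15 [-0.93107367  0.        ]
16 [-0.8477308  0.       ]
17 [-0.76400389  0.        ]
18 [-0.67996132  0.        ]
19 [-0.5956595  0.       ]
20 [-0.51114455  0.        ]
21 [-0.42645227  0.        ]
```

```bash
python3 -c "
from h import *
I,tf,b=json.load(open('q.json'))
print(sim([(T,1.2)]+[(T,2.64)]*26+[(T,1.2)]+[(T,0)]*12,I,tf,b=b,th=-1.944)[-1])
gen([.1]+[.22]*26+[.1])"
```

```text
[-0.00125882  0.        ]
[[0.0138, 0.0021, 0, 0], [0.0308, -0.0003, 0, 0], [0.0299, -0.007, 0, 0], [0.0277, -0.0134, 0, 0], [0.024, -0.0191, 0, 0]]
[[0.0194, -0.0239, 0, 0], [0.0136, -0.0275, 0, 0], [0.0074, -0.0299, 0, 0], [0.0006, -0.0307, 0, 0], [-0.0061, -0.0302, 0, 0]]
[[-0.0125, -0.028, 0, 0], [-0.0184, -0.0247, 0, 0], [-0.0232, -0.0201, 0, 0], [-0.0271, -0.0145, 0, 0], [-0.0297, -0.0082, 0, 0]]
[[-0.0307, -0.0016, 0, 0], [-0.0303, 0.0052, 0, 0], [-0.0284, 0.0116, 0, 0], [-0.0252, 0.0176, 0, 0], [-0.0208, 0.0227, 0, 0]]
[[-0.0153, 0.0266, 0, 0], [-0.0092, 0.0294, 0, 0], [-0.0025, 0.0306, 0, 0], [0.0042, 0.0304, 0, 0], [0.0108, 0.0288, 0, 0]]
[[0.0168, 0.0258, 0, 0], [0.022, 0.0214, 0, 0], [0.0114, 0.0081, 0, 0]]
phi 50.91259999999984 n 198
```

>>> {"method": "move_arm", "body": {
  "plan": [
    [0.0138, 0.0021, 0, 0],
    [0.0308, -0.0003, 0, 0],
    [0.0299, -0.007, 0, 0],
    [0.0277, -0.0134, 0, 0],
    [0.024, -0.0191, 0, 0]
  ]
}}

```text
t: 18.5
tool_pos: [0.5258, 0.1067, 0.1864]
tcp_rot: [0.001, 0.179, 0.984, 0.001]
wrist_force: [1.6, 1.8, 7.1]
gripper_width: 0.0216
grip_force: 58.8
```

>>> {"method": "move_arm", "body": {
  "plan": [
    [0.0194, -0.0239, 0, 0],
    [0.0136, -0.0275, 0, 0],
    [0.0074, -0.0299, 0, 0],
    [0.0006, -0.0307, 0, 0],
    [-0.0061, -0.0302, 0, 0]
  ]
}}

```text
t: 18.92
tool_pos: [0.4832, 0.0452, 0.1865]
tcp_rot: [0.0, 0.179, 0.984, 0.0]
wrist_force: [1.1, 1.8, 7.0]
gripper_width: 0.0217
grip_force: 58.6
```

>>> {"method": "move_arm", "body": {
  "plan": [
    [-0.0125, -0.028, 0, 0],
    [-0.0184, -0.0247, 0, 0],
    [-0.0232, -0.0201, 0, 0],
    [-0.0271, -0.0145, 0, 0],
    [-0.0297, -0.0082, 0, 0]
  ]
}}

```text
t: 19.33
tool_pos: [0.5194, -0.0194, 0.1864]
tcp_rot: [0.001, 0.18, 0.984, 0.001]
wrist_force: [2.3, 6.0, 6.8]
gripper_width: 0.022
grip_force: 58.9
```

>>> {"method": "move_arm", "body": {
  "plan": [
    [-0.0307, -0.0016, 0, 0],
    [-0.0303, 0.0052, 0, 0],
    [-0.0284, 0.0116, 0, 0],
    [-0.0252, 0.0176, 0, 0],
    [-0.0208, 0.0227, 0, 0]
  ]
}}

```text
t: 19.75
tool_pos: [0.5922, -0.0165, 0.1863]
tcp_rot: [-0.0, 0.18, 0.984, 0.001]
wrist_force: [-6.1, 5.7, 10.4]
gripper_width: 0.022
grip_force: 59.9
```

>>> {"method": "move_arm", "body": {
  "plan": [
    [-0.0153, 0.0266, 0, 0],
    [-0.0092, 0.0294, 0, 0],
    [-0.0025, 0.0306, 0, 0],
    [0.0042, 0.0304, 0, 0],
    [0.0108, 0.0288, 0, 0]
  ]
}}

```text
t: 20.17
tool_pos: [0.6234, 0.0488, 0.1864]
tcp_rot: [0.0, 0.18, 0.984, -0.001]
wrist_force: [-5.9, -2.0, 10.6]
gripper_width: 0.0217
grip_force: 59.7
```

>>> {"method": "move_arm", "body": {
  "plan": [
    [0.0168, 0.0258, 0, 0],
    [0.022, 0.0214, 0, 0],
    [0.0114, 0.0081, 0, 0],
    [0, 0, 0, 0],
    [0, 0, 0, 0]
  ]
}}

```text
t: 20.58
tool_pos: [0.6096, 0.084, 0.1864]
tcp_rot: [0.001, 0.179, 0.984, -0.0]
wrist_force: [-0.3, -0.1, 8.8]
gripper_width: 0.0219
grip_force: 59.2
```

>>> {"method": "move_arm", "body": {
  "plan": [
    [0, 0, 0, 0],
    [0, 0, 0, 0],
    [0, 0, 0, 0],
    [0, 0, 0, 0],
    [0, 0, 0, 0]
  ]
}}

```text
t: 21.0
tool_pos: [0.6101, 0.0833, 0.1864]
tcp_rot: [0.001, 0.18, 0.984, -0.0]
wrist_force: [-1.4, -1.5, 8.8]
gripper_width: 0.0221
grip_force: 59.2
```

Run:
```python
from h import *
look(('top',)*2,'f')
import glob
f=sorted(glob.glob('pics/ftop*'))[-1]; im=cv2.imread(f)
cv2.imwrite('pics/g.png',cv2.resize(im[135:255,190:310],None,fx=5,fy=5,interpolation=cv2.INTER_CUBIC))
```

```text
top t 21.000 knob r 0.0720 ang 0.589 107 mark r 0.145 theta -0.105 F [-1.4 -1.5  8.8] w 0.0221
top t 21.050 knob r 0.0721 ang 0.589 108 mark r 0.145 theta -0.106 F [-0.3 -0.   8.4] w 0.0219
```

View pics/g.png

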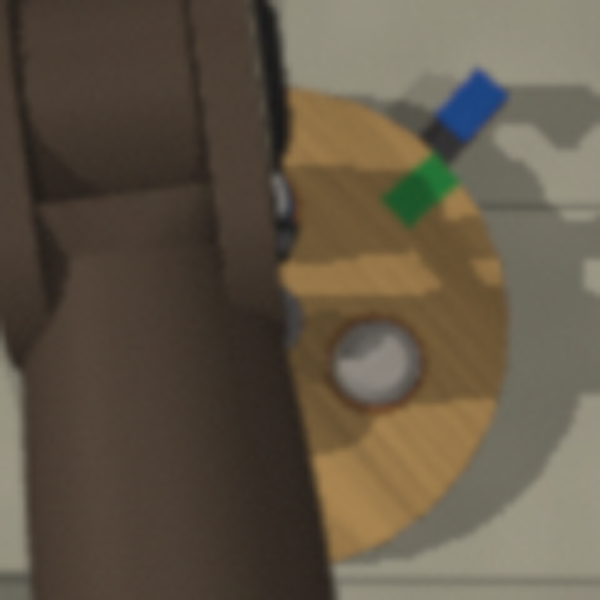

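The mark at (420,190) is almost at the pointer, still 0.105 rad short. I'll give it a small nudge.

```bash
python3 -c "
from h import *
I,tf,b=json.load(open('q.json'))
for s in ([.2,.2,.2,.1],[.2]*4+[.1],[.2]*5,[.22]*4,[.22]*5):
  print(s,sim([(T,a/T) for a in s]+[(T,0)]*12,I,tf,b=b,th=0)[-1])
gen([.22]*4,False);gen([.2]*4+[.1],False);gen([.22]*5,False)"
```

```text
[0.2, 0.2, 0.2, 0.1] [0.07976111 0.        ]
[0.2, 0.2, 0.2, 0.2, 0.1] [0.12529487 0.        ]
[0.2, 0.2, 0.2, 0.2, 0.2] [0.15256441 0.        ]
[0.22, 0.22, 0.22, 0.22] [0.13618082 0.        ]
[0.22, 0.22, 0.22, 0.22, 0.22] [0.19704269 0.        ]
[[0.0277, 0.0134, 0, 0], [0.0299, 0.0071, 0, 0], [0.0307, 0.0004, 0, 0], [0.0301, -0.0063, 0, 0]]
phi 51.79259999999984 n 202
[[0.0251, 0.0125, 0, 0], [0.0269, 0.0072, 0, 0], [0.0279, 0.0018, 0, 0], [0.0277, -0.0038, 0, 0], [0.0135, -0.004, 0, 0]]
phi 51.812599999999854 n 203
[[0.0277, 0.0134, 0, 0], [0.0299, 0.0071, 0, 0], [0.0307, 0.0004, 0, 0], [0.0301, -0.0063, 0, 0], [0.028, -0.0127, 0, 0]]
phi 52.012599999999836 n 203
```

>>> {"method": "move_arm", "body": {
  "plan": [
    [0.0251, 0.0125, 0, 0],
    [0.0269, 0.0072, 0, 0],
    [0.0279, 0.0018, 0, 0],
    [0.0277, -0.0038, 0, 0],
    [0.0135, -0.004, 0, 0]
  ]
}}

```text
t: 21.52
tool_pos: [0.5552, 0.1122, 0.1865]
tcp_rot: [0.001, 0.179, 0.984, 0.0]
wrist_force: [0.8, 1.0, 6.7]
gripper_width: 0.0215
grip_force: 58.8
```

>>> {"method": "move_arm", "body": {
  "plan": [
    [0, 0, 0, 0],
    [0, 0, 0, 0],
    [0, 0, 0, 0],
    [0, 0, 0, 0],
    [0, 0, 0, 0]
  ]
}}

```text
t: 21.93
tool_pos: [0.5562, 0.1121, 0.1864]
tcp_rot: [0.001, 0.179, 0.984, 0.001]
wrist_force: [0.2, 3.0, 7.9]
gripper_width: 0.0218
grip_force: 59.1
```

>>> {"method": "move_arm", "body": {
  "plan": [
    [0, 0, 0, 0],
    [0, 0, 0, 0],
    [0, 0, 0, 0],
    [0, 0, 0, 0],
    [0, 0, 0, 0]
  ]
}}

```text
t: 22.35
tool_pos: [0.5563, 0.1121, 0.1865]
tcp_rot: [0.001, 0.179, 0.984, 0.001]
wrist_force: [-0.8, 2.8, 8.6]
gripper_width: 0.0218
grip_force: 59.1
```

```bash
python3 -c "
from h import *
gen([.2]*4+[.1])
look(('top',)*2,'i')"
```

```text
[[0.0251, 0.0125, 0, 0], [0.0269, 0.0072, 0, 0], [0.0279, 0.0018, 0, 0], [0.0277, -0.0038, 0, 0], [0.0135, -0.004, 0, 0]]
phi 51.812599999999854 n 203
top t 22.350 knob r 0.0691 ang 1.483 111 mark r 0.146 theta 0.045 F [-0.8  2.8  8.6] w 0.0218
top t 22.400 knob r 0.0691 ang 1.483 112 mark r 0.145 theta 0.045 F [-0.3  1.7  8.4] w 0.0222
```

>>> {"method": "move_arm", "body": {
  "plan": [
    [0, 0, 0, 0],
    [0, 0, 0, 0],
    [0, 0, 0, 0],
    [0, 0, 0, 0],
    [0, 0, 0, 0]
  ],
  "grip": 1
}}

```text
t: 22.87
tool_pos: [0.5544, 0.1116, 0.1851]
tcp_rot: [-0.001, 0.18, 0.984, -0.0]
wrist_force: [-0.5, 0.5, -0.4]
gripper_width: 0.0806
grip_force: 0.0
```

>>> {"method": "move_arm", "body": {
  "plan": [
    [0, 0, 0, 0],
    [0, 0, 0, 0],
    [0, 0, 0, 0],
    [0, 0, 0, 0],
    [0, 0, -0.02, 0]
  ]
}}

```text
t: 23.28
tool_pos: [0.5536, 0.1117, 0.1942]
tcp_rot: [-0.001, 0.179, 0.984, -0.001]
wrist_force: [-0.1, 0.5, -0.8]
gripper_width: 0.0855
grip_force: 0.0
```

>>> {"method": "move_arm", "body": {
  "plan": [
    [0, 0, -0.04, 0],
    [0, 0, -0.05, 0],
    [0, 0, -0.05, 0],
    [0, 0, -0.03, 0],
    [0, 0, 0, 0]
  ]
}}

```text
t: 23.7
tool_pos: [0.5556, 0.1122, 0.2853]
tcp_rot: [0.003, 0.179, 0.984, 0.001]
wrist_force: [-0.2, -0.8, 1.1]
gripper_width: 0.0855
grip_force: 0.0
```

>>> {"method": "move_arm", "body": {
  "plan": [
    [0, 0, 0, 0],
    [0, 0, 0, 0],
    [0, 0, 0, 0],
    [0, 0, 0, 0],
    [0, 0, 0, 0]
  ]
}}

```text
t: 24.12
tool_pos: [0.5541, 0.1118, 0.2798]
tcp_rot: [-0.001, 0.179, 0.984, -0.0]
wrist_force: [-0.0, 0.7, 0.2]
gripper_width: 0.0851
grip_force: 0.0
```

```bash
python3 -c "
from h import *
look(('top','wrist','top','wrist'),'j')
a,b=[cv2.imread(f) for f in sorted(__import__('glob').glob('pics/jwrist*'))]
print('diff',cv2.absdiff(a,b).max(), cv2.absdiff(a,b).mean())
cv2.imwrite('pics/k.png',b)"
```

```text
top t 24.117 knob r 0.0687 ang 1.513 111 mark r 0.145 theta 0.044 F [-0.   0.7  0.2] w 0.0851
wrist t 24.167 knob r 0.0687 ang 1.512 610 mark r 0.145 theta 0.047 F [-0.1  0.2  0.3] w 0.0853
top t 24.217 knob r 0.0687 ang 1.511 111 mark r 0.145 theta 0.044 F [ 0.1 -0.4 -0.6] w 0.0853
wrist t 24.267 knob r 0.0687 ang 1.510 608 mark r 0.145 theta 0.046 F [ 0.   0.3 -0.1] w 0.0857
diff 68 1.9039849175347223
```

View pics/k.png

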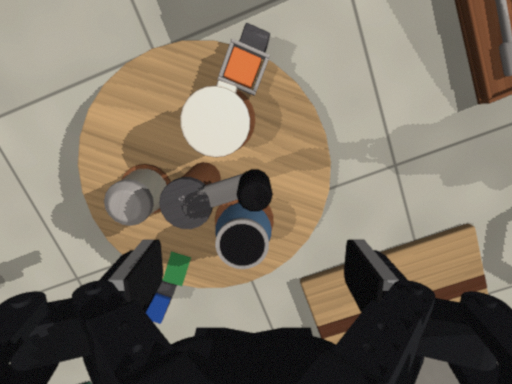

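The knob, at (255,190), is free. The mark at (177,268) is 0.045 rad from the pointer and everything is at rest, so I'm handing in.

```bash
python3 -c "
from cell import r
print(r.job_done())"
```

```text
the job is handed in; nothing more can be done
None
```

The job is handed in at about 24 s: the turntable averaged 1.53 rad/s (about 14.6 turns a minute) for 7.5 s, then stopped with the mark about 8 mm from the pointer, the knob released and all at rest; no verdict was returned.

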